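# Find and mark the balance point of a weighted pendulum bar

### The arm

A 6-joint arm with a two-finger parallel gripper is mounted at the origin on the work surface. World frame = base frame: x ahead of the robot, y to its left, z up, the work surface at z = 0. Lengths are in m, angles in rad, forces in N, time in s.
With the tool pointing down it reaches from about 0.375 to 0.825 m from the base axis. Payload 5.5 kg.
Tool frame: the origin (TCP) lies midway between the tips of the shut fingers; the grasp point (between the pads) lies 19 mm behind it (hold_point_z is the distance from the TCP to the grasp point, in m); z points along the fingers, y is the line along which they close (so a half turn about z gives the same grasp; the last joint's range is limited). The gripper opens to 85 mm and grips with 20 to 120 N. Pads are 22 mm wide; open, the fingers measure 114 mm over their backs; the gripper's body (76 mm by 85 mm) begins 54 mm behind the grasp point. The pads swing forward as they close: fully open they stand 13 mm farther back than shut.
Start: joints at [1.242, 0.314, -0.047, 1.21, 0, 1.571], TCP at [0.194, 0.568, 0.231] pointing down, gripper open.
Joint ranges: [-2.67, 2.67], [-0.69, 1.73], [-1.03, 1.25], [-2.08, 2.16], [-1.42, 1.45], [-3.14, 3.14]. Speed limits (rad/s): [2.39, 2.39, 3.01, 3.14, 3.14, 3.14].

### API

Orientations are given as a unit quaternion [w, x, y, z].
In Python, from bench import * gives the robot as it stands.
- The arm moves only by the tool drive_tool, never from a script. Its argument "series" is a list of rows, each a list of 6 numbers: the shift along the tool's x, y, z in m, then the turn, a rotation vector about the tool's x, y, z in degrees. In form: [[dx, dy, dz, ax, ay, az], ...]. A call has 1 to 5 rows; each row is the pose to reach, as a shift and turn from the pose commanded when the call began, along the tool's axes at that moment; what a row does not reach only later rows make up. A row lasts 1/10 s, in which the tool goes at most 50 mm and 8.59 degrees, less where a joint would pass 70% of its speed; a pose out of reach is approached as far as the arm can. A call with a gripper value outside its range is refused whole. "hand" is the opening, from -1 (shut) to 1 (fully open), set as the call begins (left out, the last holds). The fingers move at their own pace and stop on an object; "squeeze" is the grip in N (left out, the last holds). Time passes only in rows, so rows that repeat a pose let the fingers close. It gives the time, the measured TCP pose, the force, the opening and the grip force at its end, in the units of the state.
- get_obs(): the state, without advancing time (a new reading comes with each control period).
- capture(name): name is "scene" or "top"; returns the picture (480x640x3 uint8, blue, green, red); there is no depth.
- camera_params(name): a dict with "mtx" (3x3 intrinsics, pixels), "pose" (4x4, takes a point from camera to world coordinates). Camera axes: x right, y up, looking along -z (the intrinsics and any distortion apply to the point x, -y, -z); pixel columns grow to the right and rows downward; lengths in m; the calibration is good to about 2 mm. A picture is of the moment at which its call begins. camera_params takes no time and is no camera call.
- sign_off(): hands the job in; it is judged then, once.
Trained networks look in the newest picture that a camera, given by its name, has taken for a name from the list of things; names that differ only in an ending like _2 or _b are one class to them, and where a whole thing is asked for, a point or a joint stands for the part that bears it (a point fixed in the world has none). Each returns a list of dicts, best first, with "conf" (0 to 1); they miss things now and then, are a little off and sometimes report something else, mostly with a low value. They report only what shows in the picture. A call takes as long as a camera call.
- outline_of(camera, target): "pixels" (480x640 bool, what is visible of it) and "point" ([column, row] in pixels, amid what is visible of it).
- landmark_of(camera, target): "point" ([column, row] in pixels: a listed point, or the origin of a listed thing).
The state is a dict: "time_s": time; "qpos": joint angles; "joint_velocities": joint speeds; "tau": joint torques, N m; "tool_pos": TCP position; "orientation": TCP orientation; "ft_force": force on the tool from outside, world axes, zero at the start; "torque": the same for the moment, N m; "finger_gap": finger opening in m; "grasp_force": force on a finger pad.
Only numpy, scipy, OpenCV 4.12 (cv2) and the standard library are available. Lean on these libraries where they do the work, as an engineer would, in place of code of your own. Each camera call takes 0.05 s, during which the arm holds its last target. There are 200 camera calls.

### The job

The weighted steel bar lies tipped across the poising stand: slide it along the knife edge, without lifting it away from the stand, until it balances level by itself with nothing but the knife edge carrying it. Then mark the balance point: set the brass saddle astride the bar right over the knife edge, and leave the bar balanced and the saddle sitting flat on it. Leave the other things on the bench alone.

Things in the scene. Friction and masses are not known exactly. Their poses are not given: they have to be found in the camera images.
- stand: grey poising stand fixed to the bench: base 170 x 80 x 12 mm, an upright steel blade in its middle and a rest post at x = -60 and at +60 mm (12 mm in x, 14 mm in y, tops 67 mm above the bench). The posts catch the bar when it tips, by 0.13 rad. Origin: centre of the base's underside; x runs along the bar from post to post, z up
- knife (a point): knife edge: middle of the top of the stand's blade, 75 mm above the bench. The edge is blunt: a flat land 8 mm wide (along the stand's x) and 14 mm long (its y). Axes as the stand's
- bar: loose flat steel bar 200 mm (x) x 24 mm (y) x 10 mm (z), 150 g, with a brass weight fixed on top of each end; bare between x = -69 and +69 mm, to be gripped across its width. Origin: centre of its underside, x towards the disc end, z up. It starts tipped, x along the stand's x within 0.02 rad, the block end down on the -x post, the knife edge under about x = +40 mm
- disc (a point): bottom of the disc weight, on the bar's top at x = +84 mm: disc 30 mm across, 18 mm tall, plus a 3 mm screw head. The filling of both weights is hidden and changes (48 to 192 g each): the bar's balance point lies anywhere from x = -31 to +31 mm of the bar
- block (a point): bottom of the block weight, on the bar's top at x = -84 mm: 30 x 24 mm, 18 mm tall, plus a 3 mm screw head. The bar stays level only if its balance point is over the 8 mm land and it is let go level and at rest; even so it may rock slightly for some seconds; otherwise it tips, heavy side down, onto a post
- saddle: loose brass saddle, 60 g, an upside-down U standing on two legs: 18 mm (x) x 44 mm (y), 70 mm tall. Gap of 30 mm (y) between the legs, open 26 mm high, goes over the bar; bridge at 26 to 34 mm; above it a 14 x 14 mm aluminium post up to 70 mm, to hold it by. Origin: between the feet, at their underside; y across the gap, so x goes along the bar, either way round
- saddle_seat (a point): middle of the underside of the saddle's bridge, 26 mm above the feet: this face rests on the bar's top
- spool: bystander: turned dark wooden spool, 64 mm tall, 52 mm wide; origin under its centre
- holder: bystander: round steel movement holder with a brass movement on it, 64 mm wide, 34 mm tall; origin under its centre
- loupe: bystander: black eye loupe standing on its narrow end, 56 mm tall, 54 mm wide; origin under its centre
- jar: bystander: amber jar with black cap, 70 mm tall, 48 mm wide; origin under its centre
- driver: bystander: wooden-handled screwdriver, 150 mm long, lying near the robot
- hammer: bystander: small hammer, 180 mm long, lying near the robot
- barrel: bystander: aluminium mainspring barrel, 68 mm wide, 34 mm tall; origin under its centre

How it is judged:
On the way:
1. the bar balances level on the knife edge by itself, touched neither by the robot nor by the saddle (angle between bar's own z axis and vertical below 0.05 rad and angular speed of bar below 0.25 rad/s and linear speed of bar below 0.02 m/s and contact force between bar and stand above 0.5 N and y of knife in the frame of bar between -0.012 and 0.012 m and contact force between bar and the fingers below 0.02 N and contact force between bar and the arm below 0.02 N and contact force between bar and saddle below 0.02 N), for 0.4 s.
At the end, for the whole second after the job is handed in: The bar rests level (within 0.05 rad) on the knife edge, at rest; the saddle sits flat (within 0.1 rad) astride the bar, its bridge down on the bar's top (within 3 mm) and its middle within 5 mm, along the bar, of the middle of the knife edge; robot clear of both (angle between bar's own z axis and vertical below 0.05 rad and angular speed of bar below 0.25 rad/s and linear speed of each of bar, saddle below 0.02 m/s and contact force between bar and stand above 0.5 N and y of knife in the frame of bar between -0.012 and 0.012 m and contact force between each of bar, saddle and the fingers below 0.02 N and contact force between bar and the arm below 0.02 N and x of saddle_seat in the frame of knife between -0.005 and 0.005 m and y of saddle_seat in the frame of knife between -0.012 and 0.012 m and y of saddle_seat in the frame of bar between -0.004 and 0.004 m and z of saddle_seat in the frame of bar between 0.007 and 0.013 m and angle between saddle's own z axis and vertical below 0.1 rad and contact force between saddle and bar above 0.1 N); the robot touches nothing.
It fails at once if the bar is lifted away from the stand (its middle more than 30 mm above the knife edge) (z of bar in the frame of knife above 0.03 m).
It fails at once if the bar falls off the knife edge (z of bar in the frame of knife below -0.03 m).
It fails at once if a bystander is disturbed (moved more than 30 mm) (distance of any of spool, holder, loupe, jar, driver, hammer, barrel from where it was at the start of the episode above 0.03 m).
It also fails if it takes over 72 s, if anything falls off the work surface, if the arm or the gripper's body presses on something with over 40 N, if the wrist force passes 120 N, or if a joint passes its speed limit or range.

## Working session

There is one attempt and no reset: what is moved stays moved. The work goes in short steps, Python scripts to look and compute and a tool call to move; the robot and the scene stay as the last step left them, time stands still between calls to the robot, and variables do not carry over. Pictures are saved under pics/ and viewed, at most 10 in all, crops included, and the job is handed in when it is done.

Besides the shell and the picture viewer there is one more tool, called after ">>>" by a JSON object that holds its "op" and its "data", one argument or row to a line. drive_tool: Moves the arm, as the interface text tells. Its arguments: {"type":"object","properties":{"series":{"type":"array"},"hand":{"type":"number"},"squeeze":{"type":"number"}},"required":["series"]}

```bash
mkdir -p pics
cat > h.py <<'E'
from bench import *
import numpy as np, cv2
from scipy.spatial.transform import Rotation as R
def cam(n):
    p=camera_params(n); return np.array(p["mtx"]),np.array(p["pose"]),p
def ray(n,px):
    K,T,p=cam(n); d=np.array(p.get("dist",np.zeros(5)),float) if "dist" in p else None
    u=cv2.undistortPoints(np.array([[px]],float),K,d)[0,0]
    v=T[:3,:3]@np.array([u[0],-u[1],-1]); return T[:3,3],v
def onz(n,px,z):
    o,v=ray(n,px); return o+v*(z-o[2])/v[2]
def proj(n,P):
    K,T,p=cam(n); c=np.linalg.inv(T)@np.append(P,1); q=K@np.array([c[0],-c[1],-c[2]]); return q[:2]/q[2]
def tri(pts):
    A=np.zeros((3,3));b=np.zeros(3);L=[]
    for n,px in pts:
        o,v=ray(n,px);v=v/np.linalg.norm(v);M=np.eye(3)-np.outer(v,v);A+=M;b+=M@o;L.append((o,v))
    X=np.linalg.solve(A,b); return X,[np.linalg.norm(np.cross(X-o,v)) for o,v in L]
E
python3 - <<'E'
from h import *
np.set_printoptions(precision=4,suppress=True)
for n in("scene","top"):
    cv2.imwrite(f"pics/{n}0.png",capture(n)); p=camera_params(n); print(p.keys(),np.array(p["mtx"]),np.array(p["pose"]))
for t in["knife","disc","block","saddle","saddle_seat","stand","bar","spool","holder","loupe","jar","driver","hammer","barrel"]:
    P=[]
    for n in("scene","top"):
        r=landmark_of(n,t)
        if r: print(t,n,[(np.round(x["point"],1),round(x["conf"],2)) for x in r[:2]]); P.append((n,r[0]["point"]))
    if len(P)==2: print("  ",*tri(P))
print(get_obs())
E
```

```text
dict_keys(['mtx', 'pose']) [[594.1422   0.     316.3632]
 [  0.     594.1422 234.0696]
 [  0.       0.       1.    ]] [[ 0.1624 -0.8398  0.518   1.1386]
 [ 0.9866  0.1307 -0.0975 -0.1157]
 [ 0.0142  0.5269  0.8498  1.0226]
 [ 0.      0.      0.      1.    ]]
dict_keys(['mtx', 'pose']) [[481.41     0.     321.249 ]
 [  0.     481.41   237.6323]
 [  0.       0.       1.    ]] [[ 0.0239  0.998  -0.0592  0.4985]
 [-0.9997  0.0244  0.0076 -0.0267]
 [ 0.009   0.059   0.9982  0.9914]
 [ 0.      0.      0.      1.    ]]
knife scene [(array([312.8, 232.3]), 0.7)]
knife top [(array([315.6, 232.9]), 0.57)]
   [ 0.5616 -0.0184  0.085 ] [np.float64(0.004402062433702154), np.float64(0.004402062433702161)]
disc scene [(array([334.8, 232.4]), 0.57), (array([230.1, 175.2]), 0.57)]
disc top [(array([290.5, 225.1]), 0.67)]
   [0.5739 0.0248 0.0934] [np.float64(0.0003031527157920359), np.float64(0.0003031527157920321)]
block scene [(array([252.3, 230.2]), 0.83), (array([313.1, 232.3]), 0.45)]
block top [(array([375. , 248.7]), 0.67)]
   [ 0.535  -0.1304  0.0786] [np.float64(0.005851266311395209), np.flo
[... 2007 characters left out ...]
ay([221.7, 358.6]), 0.87)]
barrel top [(array([409.5, 151.6]), 0.86), (array([292.1, 225.6]), 0.31)]
   [ 0.7441 -0.2123 -0.0079] [np.float64(0.0034014118273309538), np.float64(0.0034014118273309234)]
{'time_s': 1.5, 'qpos': array([ 1.242 ,  0.3135, -0.0471,  1.2102,  0.    ,  1.5708]), 'joint_velocities': array([-0.0009,  0.0013, -0.0008,  0.0006, -0.0019,  0.0009]), 'tau': array([ -0.0016, -53.9451,  34.0045,   0.0016,  -0.0001,   0.    ]), 'tool_pos': array([0.1937, 0.5679, 0.2313]), 'orientation': array([-0.    ,  0.1637,  0.9865,  0.    ]), 'ft_force': array([-0.2439, -0.4372, -0.0377]), 'torque': array([-0.0045, -0.0328, -0.0443]), 'grasp_force': 0.0, 'finger_gap': 0.08573602958364047}
```

Run:
```python
import cv2,numpy as np
a=cv2.imread("pics/scene0.png")[150:350,110:410];b=cv2.imread("pics/top0.png")[170:310,240:520]
a=cv2.resize(a,(800,533)); b=cv2.resize(b,(800,400),interpolation=cv2.INTER_CUBIC)
cv2.imwrite("pics/a.png",a);cv2.imwrite("pics/b.png",b)
```

```text
(no output)
```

View pics/a.png

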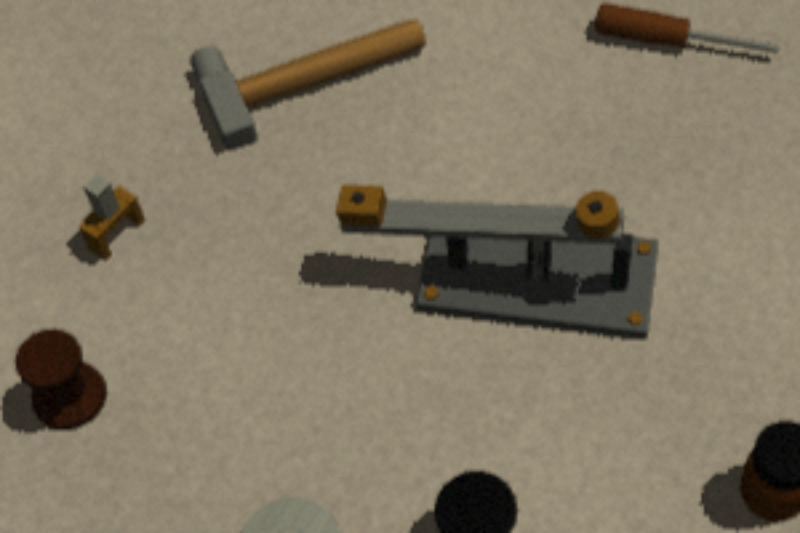

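View pics/b.png

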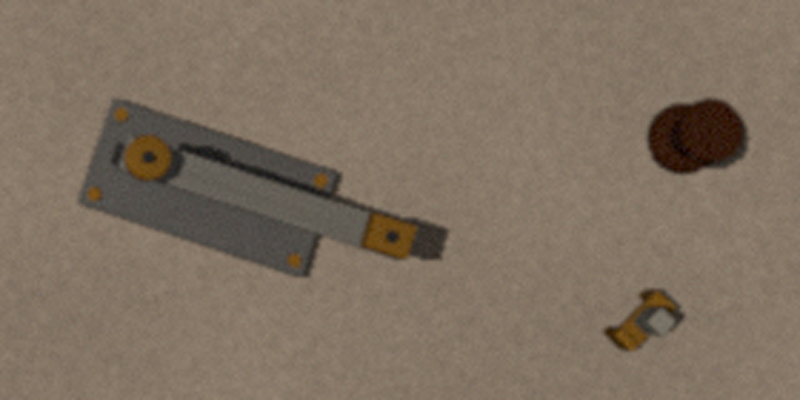

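The scene shows the bar (block at scene px ~(244,225), disc ~(333,228)) tipped with the block end down; the saddle is at scene ~(149,232), rotated about 45° in the top view (~(463,282)). The bystanders are well away from all of this. Now I'll refine the poses from colour features.

Run:
```python
from h import *
np.set_printoptions(precision=4,suppress=True)
S=lambda x,y:(110+x/2.6667-.3,150+y/2.665-.3); T=lambda x,y:(240+x/2.857-.3,170+y/2.857-.3)
print("disc screw",*tri([("scene",S(596,206)),("top",T(148,157))]))
print("block screw",*tri([("scene",S(358,198)),("top",T(391,237))]))
# brass screws of base
img=cv2.imread("pics/top0.png"); hsv=cv2.cvtColor(img,cv2.COLOR_BGR2HSV)
m=((hsv[...,0]>10)&(hsv[...,0]<28)&(hsv[...,1]>150)&(hsv[...,2]>70)).astype(np.uint8)
n,_,st,ce=cv2.connectedComponentsWithStats(m)
for i in range(1,n):
    if st[i,4]>5 and 240<ce[i,0]<520 and 170<ce[i,1]<310: print("top comp",ce[i],st[i,4],onz("top",ce[i],0.013))
for q in[(645,247),(635,317),(431,293)]: print("scene screw",onz("scene",S(*q),.013))
for q in[(113,99),(340,173),(307,277),(80,204)]: print("top corner",onz("top",T(*q),.012))
for q in[(655,238),(645,331),(415,306)]: print("scene corner",onz("scene",S(*q),.012 if q[0]!=645 else .006))
# saddle
print("saddle post top",*tri([("scene",S(98,184)),("top",T(660,321))]))
for n in("scene","top"):
    o=outline_of(n,"saddle")[0]; print(n,o["conf"],o["point"],o["pixels"].sum())
    ys,xs=np.nonzero(o["pixels"]); print(cv2.minAreaRect(np.c_[xs,ys].astype(np.float32)))
ex=[(606,328),(628,349),(657,290),(684,312)]
for q in ex: print("saddle corner@34",onz("top",T(*q),.034))
for q in[(84,247),(105,256),(142,219),(120,188)]: print("scene s",onz("scene",S(*q),0.0))
o=get_obs(); print(R.from_quat(o["orientation"],scalar_first=True).as_matrix())
```

```text
disc screw [0.5732 0.0216 0.1117] [np.float64(6.151295462387943e-05), np.float64(6.151295462384103e-05)]
block screw [ 0.5264 -0.1383  0.088 ] [np.float64(0.0001719013101083348), np.float64(0.00017190131010834793)]
top comp [282.0833 209.6667] 12 [0.6118 0.0471 0.013 ]
top comp [291.3333 224.931 ] 174 [0.581  0.0274 0.013 ]
top comp [351.7143 232.5   ] 14 [ 0.5685 -0.096   0.013 ]
top comp [272.6154 237.3846] 13 [0.5546 0.0647 0.013 ]
top comp [375.7421 252.0474] 190 [ 0.5299 -0.1457  0.013 ]
top comp [342.6154 260.6154] 13 [ 0.5109 -0.0787  0.013 ]
top comp [463.6417 282.1167] 120 [ 0.4732 -0.3254  0.013 ]
scene screw [0.5531 0.066  0.013 ]
scene screw [0.6101 0.0474 0.013 ]
scene screw [ 0.5675 -0.096   0.013 ]
top corner [0.6227 0.0533 0.012 ]
top corner [ 0.5736 -0.1103  0.012 ]
top corner [ 0.4988 -0.0882  0.012 ]
top corner [0.5469 0.0746 0.012 ]
scene corner [0.546  0.0751 0.012 ]
scene corner [0.6189 0.0535 0.006 ]
scene corner [ 0.5759 -0.1087  0.012 ]
saddle post top [ 0.4751 -0.321   0.0714] [np.float64(6.813666443966301e-05), np.float64(6.81366644396728e-05)]
scene 0.89 [149.6, 230.4] 440
((148.1647186279297, 230.14120483398438), (24.947004318237305, 27.98402976989746), 40.60129928588867)
top 0.7 [467.4, 284.5] 260
((464.4952392578125, 283.11981201171875), (14.300405502319336, 23.626758575439453), 47.290611267089844)
saddle corner@34 [ 0.4684 -0.2954  0.034 ]
saddle corner@34 [ 0.4543 -0.3109  0.034 ]
saddle corner@34 [ 0.4956 -0.3308  0.034 ]
saddle corner@34 [ 0.4808 -0.3497  0.034 ]
scene s [ 0.4808 -0.3475  0.    ]
scene s [ 0.4911 -0.3321  0.    ]
scene s [ 0.4625 -0.304   0.    ]
scene s [ 0.4316 -0.3198  0.    ]
[[-0.9464  0.3229  0.    ]
 [ 0.3229  0.9464  0.    ]
 [-0.      0.     -1.    ]]
```

```bash
cat >> h.py <<'E'
K0=np.array([.561,-.0162,.075])
def Rt(yaw,pitch=0):  # tool x along u (u=(sin yaw,cos yaw)), raised by pitch; z down
    u=np.array([np.sin(yaw),np.cos(yaw),0]); x=u*np.cos(pitch)+np.array([0,0,np.sin(pitch)])
    z=u*np.sin(pitch)-np.array([0,0,np.cos(pitch)]); return np.c_[x,np.cross(z,x),z]
def to(P,Rm):
    o=get_obs(); C=R.from_quat(o["orientation"],scalar_first=True).as_matrix()
    d=C.T@(np.array(P)-o["tool_pos"]); w=R.from_matrix(C.T@Rm).as_rotvec(degrees=True)
    print("t",round(o["time_s"],2),"row",np.round(d,4).tolist(),np.round(w,2).tolist())
E
python3 - <<'E'
from h import *
Rm=Rt(.285,.13); to(np.array([.5514,-.0528,.053])-.085*Rm[:,2],Rm)
E
```

```text
t 1.6 row [-0.5394, -0.4829, 0.094] [-5.68, 5.94, 87.36]
```

>>> {"op": "drive_tool", "data": {
  "series": [
    [-0.18,-0.161,0.031,-1.9,2,29],
    [-0.27,-0.241,0.047,-2.8,3,43],
    [-0.36,-0.322,0.063,-3.8,4,58],
    [-0.36,-0.322,0.063,-3.8,4,58],
    [-0.36,-0.322,0.063,-3.8,4,58]
  ],
  "hand": 0.4
}}

```text
time_s: 2.1
tool_pos: [0.3159, 0.3502, 0.199]
orientation: [-0.021, 0.514, 0.857, 0.028]
ft_force: [1.8, -0.1, 0.9]
finger_gap: 0.0598
grasp_force: 0.0
```

Run:
```python
from h import *
Rm=Rt(.285,.13); to(np.array([.5514,-.0528,.053])-.085*Rm[:,2],Rm)
```

```text
t 2.1 row [-0.4773, 0.0094, 0.0311] [-2.85, 2.94, 44.27]
```

>>> {"op": "drive_tool", "data": {
  "series": [
    [-0.3,0.006,0.02,-2,2,30],
    [-0.3,0.006,0.02,-2,2,30],
    [-0.3,0.006,0.02,-2,2,30],
    [-0.3,0.006,0.02,-2,2,30],
    [-0.3,0.006,0.02,-2,2,30]
  ]
}}

```text
time_s: 2.6
tool_pos: [0.4386, 0.1344, 0.1668]
orientation: [-0.033, 0.717, 0.695, 0.046]
ft_force: [0.9, 1.0, 0.2]
finger_gap: 0.0597
grasp_force: 0.0
```

Run:
```python
from h import *
Rm=Rt(.285,.13); to(np.array([.5514,-.0528,.053])-.085*Rm[:,2],Rm)
```

```text
t 2.6 row [-0.1964, 0.1155, 0.0095] [-0.84, 0.93, 14.48]
```

>>> {"op": "drive_tool", "data": {
  "series": [
    [-0.196,0.1155,0.0095,-0.84,0.93,14.5],
    [-0.196,0.1155,0.0095,-0.84,0.93,14.5],
    [-0.196,0.1155,0.0095,-0.84,0.93,14.5],
    [-0.196,0.1155,0.0095,-0.84,0.93,14.5],
    [-0.196,0.1155,0.0095,-0.84,0.93,14.5]
  ]
}}

```text
time_s: 3.1
tool_pos: [0.5495, -0.0643, 0.1367]
orientation: [-0.038, 0.799, 0.598, 0.051]
ft_force: [0.5, 0.9, 0.2]
finger_gap: 0.0594
grasp_force: 0.0
```

>>> {"op": "drive_tool", "data": {
  "series": [
    [0,0,0,0,0,0],
    [0,0,0,0,0,0]
  ]
}}

```text
time_s: 3.3
tool_pos: [0.5477, -0.0611, 0.1368]
orientation: [-0.04, 0.799, 0.598, 0.051]
ft_force: [-0.9, 0.1, 0.5]
finger_gap: 0.06
grasp_force: 0.0
```

Run:
```python
from h import *
Rm=Rt(.285,.13); to(np.array([.5514,-.0528,.053]),Rm)
F=[];M=[]
for i in range(8):
    capture("top"); o=get_obs(); F.append(o["ft_force"]);M.append(o["torque"])
print(np.mean(F,0),np.std(F,0),np.mean(M,0),np.std(M,0))
```

```text
t 3.3 row [-0.0019, 0.0014, 0.0842] [-0.12, 0.04, -0.01]
[ 0.12846548 -0.08853804  0.14715549] [0.42775981 0.51127682 0.29269111] [-0.12511829  0.03398715  0.01011684] [0.02946732 0.0196103  0.02817032]
```

>>> {"op": "drive_tool", "data": {
  "series": [
    [-0.002,0.0014,0.045,-0.1,0,0],
    [-0.002,0.0014,0.084,-0.1,0,0],
    [-0.002,0.0014,0.084,-0.1,0,0],
    [-0.002,0.0014,0.084,-0.1,0,0]
  ]
}}

```text
time_s: 4.1
tool_pos: [0.5511, -0.0523, 0.0537]
orientation: [-0.039, 0.798, 0.599, 0.051]
ft_force: [-0.4, -0.1, 0.5]
finger_gap: 0.0598
grasp_force: 0.0
```

>>> {"op": "drive_tool", "data": {
  "series": [
    [0,0,0,0,0,0],
    [0,0,0,0,0,0],
    [0,0,0,0,0,0],
    [0,0,0,0,0,0]
  ],
  "hand": -1,
  "squeeze": 20
}}

```text
time_s: 4.5
tool_pos: [0.5532, -0.0531, 0.0554]
orientation: [-0.037, 0.798, 0.599, 0.053]
ft_force: [-0.5, -1.4, 6.6]
finger_gap: 0.0237
grasp_force: 24.0
```

Run:
```python
from h import *
np.set_printoptions(precision=4,suppress=True)
cv2.imwrite("pics/g.png",cv2.resize(capture("scene")[170:300,200:400],(800,520)))
o=get_obs(); print(o["time_s"],o["tool_pos"],o["finger_gap"],o["grasp_force"],o["ft_force"])
P=[]
for t in("disc","block"):
  for n in("scene","top"):
    if n=="top" and t=="disc": capture("top")
    r=landmark_of(n,t); print(t,n,[(x["point"],round(x["conf"],2)) for x in r[:2]])
```

```text
4.55 [ 0.5532 -0.0531  0.0554] 0.023544613073782437 23.953957557678223 [-0.5851 -1.5951  7.7334]
disc scene [([333.1, 233.4], 0.76)]
disc top [([289.9, 224.5], 0.76)]
block scene [([251.8, 229.9], 0.58), ([227.4, 178.0], 0.5)]
block top []
```

View pics/g.png

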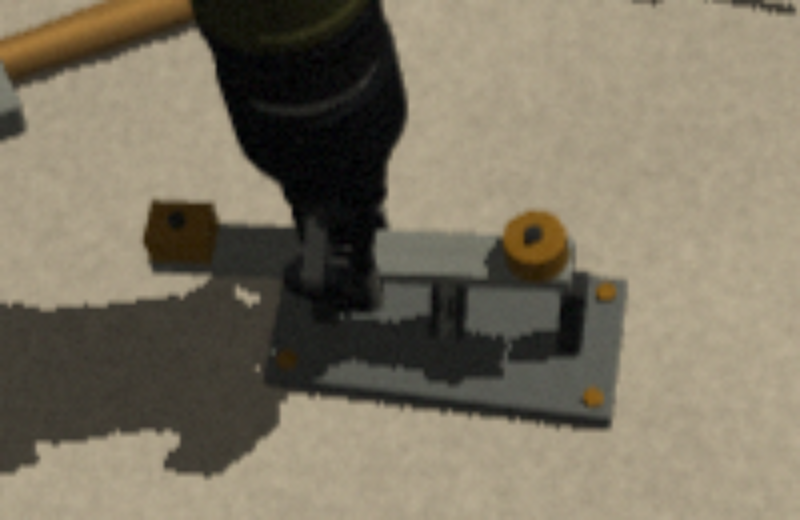

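```bash
cat >> h.py <<'E'
def meas(n=10):
    F=[];M=[]
    for i in range(n):
        capture("top"); o=get_obs(); F.append(o["ft_force"]);M.append(o["torque"])
    F=np.mean(F,0);M=np.mean(M,0); p=o["tool_pos"]; C=R.from_quat(o["orientation"],scalar_first=True).as_matrix()
    v=np.array([np.cos(.295),-np.sin(.295),0]); u=np.array([np.sin(.295),np.cos(.295),0]); mk=M+np.cross(p-K0,F)
    print("t",round(o["time_s"],2),"tcp",np.round(p,4),"s",np.round((p-K0)@u,4),"lat",np.round((p-K0)@v,4),"F",np.round(F,2),"M",np.round(M,3),"M.v",round(M@v,3),"Mk.v",round(mk@v,3),"pitch",np.round(np.arcsin(C[2,0]),3),"yaw",np.round(np.arctan2(C[0,0],C[1,0]),3),"gap",round(o["finger_gap"],4))
E
python3 - <<'E'
from h import *
meas(4)
o=get_obs(); C=R.from_quat(o["orientation"],scalar_first=True).as_matrix(); u=np.array([np.sin(.295),np.cos(.295),0])
off=(o["tool_pos"]-(K0-.004*u))@(-C[:,2]); print("off",off)
# level, same s
c=o["tool_pos"]; d=(c-.5*0)[:2]
p=np.array([c[0],c[1],.075+off]); 
sx=(K0-.004*u-c)@C[:,0]; q=K0-.004*u-u*sx; p[:2]=q[:2]+((c-q)@np.array([u[1],-u[0],0]))*np.array([u[1],-u[0]])
print(sx,p); to(p,Rt(.285,0))
E
```

```text
t 5.0 tcp [ 0.5532 -0.0531  0.0554] s -0.0376 lat 0.0032 F [-1.2  -1.06  7.4 ] M [-0.066  0.216  0.023] M.v -0.126 Mk.v -0.431 pitch 0.129 yaw 0.283 gap 0.0238
off -0.01508090876867255
0.03586913352465093 [ 0.55251017 -0.05528938  0.05991909]
t 5.0 row [-0.0017, -0.0, -0.0048] [0.22, -7.42, 0.07]
```

>>> {"op": "drive_tool", "data": {
  "series": [
    [-0.001,0,-0.003,0,-3.7,0],
    [-0.0017,0,-0.006,0,-7.4,0],
    [-0.0017,0,-0.006,0,-7.4,0],
    [-0.0017,0,-0.006,0,-7.4,0]
  ]
}}

```text
time_s: 5.4
tool_pos: [0.5519, -0.0542, 0.0598]
orientation: [-0.0, 0.8, 0.6, 0.002]
ft_force: [1.5, 2.0, 1.7]
finger_gap: 0.0236
grasp_force: 23.3
```

```bash
python3 -c "
from h import *
meas(10)"
```

```text
t 5.9 tcp [ 0.5513 -0.0552  0.0594] s -0.0401 lat 0.002 F [1.52 3.09 2.75] M [ 0.839 -0.37  -0.035] M.v 0.91 Mk.v 0.853 pitch 0.0 yaw 0.284 gap 0.0233
```

>>> {"op": "drive_tool", "data": {
  "series": [
    [0,0,-0.0012,0,0,0],
    [0,0,-0.0012,0,0,0],
    [0,0,-0.0012,0,0,0]
  ]
}}

```text
time_s: 6.2
tool_pos: [0.55, -0.0557, 0.0599]
orientation: [0.0, 0.8, 0.6, -0.001]
ft_force: [-0.2, -1.8, 0.3]
finger_gap: 0.0238
grasp_force: 23.1
```

```bash
python3 -c "
from h import *
meas(10)"
```

```text
t 6.7 tcp [ 0.5508 -0.0549  0.0603] s -0.04 lat 0.0015 F [-0.05 -0.1  -2.64] M [-0.04   0.03  -0.001] M.v -0.047 Mk.v 0.057 pitch -0.0 yaw 0.284 gap 0.0236
```

>>> {"op": "drive_tool", "data": {
  "series": [
    [0.006,0,0.0002,0,0,0],
    [0.012,0,0.0002,0,0,0],
    [0.018,0,0.0002,0,0,0],
    [0.018,0,0.0003,0,0,0]
  ]
}}

```text
time_s: 7.1
tool_pos: [0.5564, -0.0367, 0.0602]
orientation: [0.0, 0.8, 0.601, 0.0]
ft_force: [0.0, -0.1, -2.8]
finger_gap: 0.0239
grasp_force: 22.8
```

```bash
python3 -c "
from h import *
meas(12)"
```

```text
t 7.7 tcp [ 0.556  -0.0379  0.0602] s -0.0222 lat 0.0015 F [-0.18  0.14 -2.54] M [ 0.044 -0.001  0.019] M.v 0.043 Mk.v 0.1 pitch -0.0 yaw 0.284 gap 0.0233
```

>>> {"op": "drive_tool", "data": {
  "series": [
    [0.006,0,0.0002,0,0,0],
    [0.011,0,0.0003,0,0,0],
    [0.011,0,0.0005,0,0,0],
    [0.011,0,0.0005,0,0,0],
    [0.011,0,0.0005,0,0,0]
  ]
}}

```text
time_s: 8.2
tool_pos: [0.5598, -0.0266, 0.0601]
orientation: [0.0, 0.8, 0.6, 0.001]
ft_force: [-0.1, 1.4, 3.0]
finger_gap: 0.0236
grasp_force: 23.5
```

```bash
python3 -c "
from h import *
meas(6)"
```

```text
t 8.5 tcp [ 0.5597 -0.0266  0.0601] s -0.0103 lat 0.0018 F [0.61 2.72 4.68] M [ 0.713 -0.119 -0.005] M.v 0.717 Mk.v 0.71 pitch 0.002 yaw 0.283 gap 0.0238
```

>>> {"op": "drive_tool", "data": {
  "series": [
    [0.004,0,-0.0003,0,0,0],
    [0.01,0,-0.0003,0,0,0],
    [0.01,0,-0.0003,0,0,0],
    [0.01,0,-0.0003,0,0,0]
  ]
}}

```text
time_s: 8.9
tool_pos: [0.5619, -0.0191, 0.0603]
orientation: [0.002, 0.8, 0.6, -0.001]
ft_force: [-1.4, -3.5, 6.5]
finger_gap: 0.0235
grasp_force: 23.8
```

```bash
python3 -c "
from h import *
meas(6)"
```

```text
t 9.2 tcp [ 0.5619 -0.0191  0.0603] s -0.0025 lat 0.0017 F [-0.85 -2.33  6.02] M [-0.519  0.193  0.011] M.v -0.553 Mk.v -0.604 pitch -0.003 yaw 0.285 gap 0.0234
```

>>> {"op": "drive_tool", "data": {
  "series": [
    [0,0,-0.0006,0,0,0],
    [0,0,-0.0006,0,0,0],
    [0,0,-0.0006,0,0,0]
  ]
}}

```text
time_s: 9.5
tool_pos: [0.5615, -0.0182, 0.0603]
orientation: [0.001, 0.8, 0.6, -0.001]
ft_force: [0.6, -2.6, 0.9]
finger_gap: 0.0235
grasp_force: 23.3
```

```bash
python3 -c "
from h import *
meas(6)"
```

```text
t 9.8 tcp [ 0.5616 -0.0175  0.0603] s -0.0011 lat 0.001 F [ 0.16 -2.1   0.5 ] M [-0.448  0.022  0.002] M.v -0.435 Mk.v -0.464 pitch -0.0 yaw 0.284 gap 0.0236
```

>>> {"op": "drive_tool", "data": {
  "series": [
    [0,0,-0.0002,0,0,0],
    [0,0,-0.0002,0,0,0],
    [0,0,-0.0002,0,0,0]
  ]
}}

```text
time_s: 10.1
tool_pos: [0.5615, -0.0172, 0.0604]
orientation: [-0.0, 0.8, 0.6, 0.0]
ft_force: [1.1, 0.5, -3.3]
finger_gap: 0.0233
grasp_force: 22.8
```

```bash
python3 -c "
from h import *
meas(6)"
```

```text
t 10.4 tcp [ 0.5618 -0.0175  0.0607] s -0.001 lat 0.0012 F [ 0.24  0.51 -3.01] M [-0.002  0.006  0.   ] M.v -0.003 Mk.v 0.008 pitch -0.0 yaw 0.284 gap 0.0235
```

>>> {"op": "drive_tool", "data": {
  "series": [
    [0,0,0,0,0,0],
    [0,0,0,0,0,0]
  ],
  "hand": -0.1
}}

```text
time_s: 10.6
tool_pos: [0.5624, -0.0176, 0.0612]
orientation: [0.001, 0.8, 0.6, 0.001]
ft_force: [-0.2, 1.0, 0.2]
finger_gap: 0.0388
grasp_force: 0.0
```

```bash
cat >> h.py <<'E'
def barz():
    P={}
    for n in("scene","top"): capture(n)
    for t in("disc","block"):
        L=[]
        for n in("scene","top"):
            r=landmark_of(n,t)
            if r: L.append((n,r[0]["point"]))
        P[t]=tri(L) if len(L)==2 else (onz(L[0][0],L[0][1],.085) if L else None,len(L))
        print(t,np.round(P[t][0],4),np.round(P[t][1],4),[np.round(x[1],1).tolist() for x in L])
    print("t",get_obs()["time_s"])
E
python3 - <<'E'
from h import *
barz(); cv2.imwrite("pics/r1.png",cv2.resize(capture("scene")[170:300,200:400],(800,520)))
E
```

```text
disc [0.5867 0.0636 0.085 ] 1 [[356.3, 237.9]]
block [ 0.5435 -0.095   0.0848] [0.0056 0.0056] [[271.3, 229.7], [356.6, 243.6]]
t 10.9
```

View pics/r1.png

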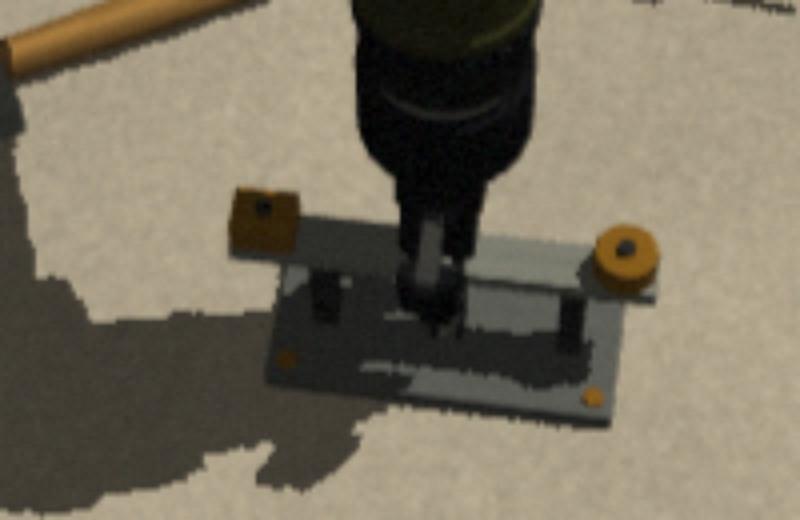

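```bash
cat >> h.py <<'E'
from scipy.optimize import least_squares
def screws(s,l,th,yaw=.285):
    u=np.array([np.sin(yaw),np.cos(yaw),0]);v=np.array([u[1],-u[0],0]);z=np.array([0,0,1.])
    x=u*np.cos(th)+z*np.sin(th); n=-u*np.sin(th)+z*np.cos(th); c=K0+l*v+s*u*0-0*z
    c=c+x*s  # bar centre along bar from knife point
    return c+.084*x+.030*n, c-.084*x+.030*n
def fitbar(dpx,bpx,cam="scene",yaw=.285):
    f=lambda q: np.r_[proj(cam,screws(q[0],q[1],q[2],yaw)[0])-dpx,proj(cam,screws(q[0],q[1],q[2],yaw)[1])-bpx]
    r=least_squares(f,[0,0,0],x_scale=[.01,.01,.1]); print("s,l,tilt",np.round(r.x,4),"res px",np.round(r.fun,2)); return r.x
E
python3 - <<'E'
from h import *
print("initial"); fitbar([110+596/2.6667-.3,150+206/2.665-.3],[110+358/2.6667-.3,150+198/2.665-.3])
print("now"); fitbar([356.6,231.9],[265.6,221.6])
import numpy as np
img=capture("top"); a=cv2.imwrite("pics/r2.png",np.hstack([cv2.resize(capture("scene")[200:260,240:380],(800,343)[::1])[:, :800],]));
b=np.vstack([cv2.resize(capture("scene")[200:260,240:380],(700,300)),cv2.resize(img[190:250,250:390],(700,300))]); cv2.imwrite("pics/r2.png",b); print(get_obs()["time_s"])
E
```

```text
initial
s,l,tilt [-0.04    0.0007  0.1394] res px [-0.12  0.05  0.13 -0.04]
now
s,l,tilt [-0.0012  0.0016 -0.004 ] res px [ 0.01 -0.   -0.01 -0.  ]
11.1
```

View pics/r2.png

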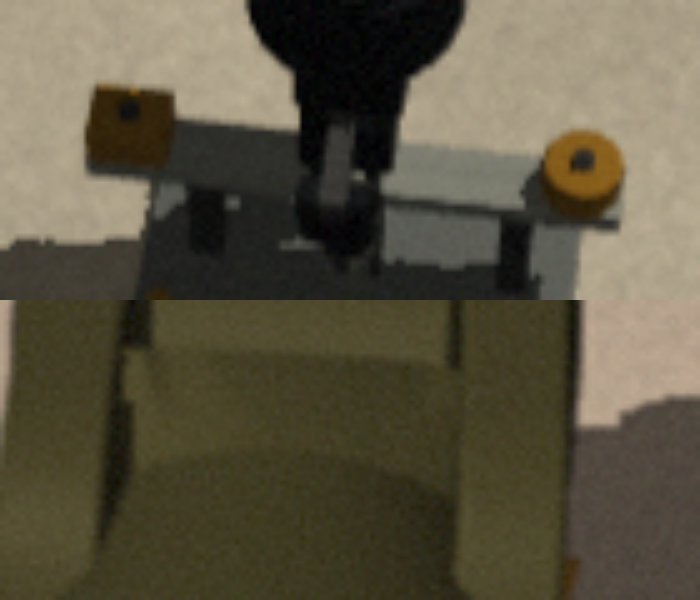

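>>> {"op": "drive_tool", "data": {
  "series": [
    [0,0,-0.01,0,0,0],
    [0,0,-0.03,0,0,0],
    [0,0,-0.065,0,0,0],
    [0,0,-0.11,0,0,0],
    [0,0,-0.11,0,0,0]
  ]
}}

```text
time_s: 11.6
tool_pos: [0.566, -0.0177, 0.1778]
orientation: [0.004, 0.8, 0.6, 0.004]
ft_force: [-0.4, 0.6, -0.2]
finger_gap: 0.0383
grasp_force: 0.0
```

```bash
cat >> h.py <<'E'
def look(save=None):
    img=capture("scene"); out=[]
    if save: cv2.imwrite(save,img)
    for q in screws(-.0012,.0016,-.004):
        p=proj("scene",q); x0,y0=np.round(p).astype(int)-6; w=img[y0:y0+13,x0:x0+13].astype(float)
        sat=w[...,2]-w[...,0]; yy,xx=np.mgrid[0:13,0:13]; m=np.clip(30-sat,0,None)*(np.hypot(xx-6,yy-6)<4.5)
        out.append([x0+(m*xx).sum()/m.sum(),y0+(m*yy).sum()/m.sum()])
    print("t",get_obs()["time_s"],np.round(out,2).tolist()); return fitbar(*out)
E
python3 - <<'E'
from h import *
look(); img=look("pics/r3.png")
E
```

```text
t 11.65 [[356.16, 231.54], [265.39, 221.54]]
s,l,tilt [-0.0017  0.0012  0.002 ] res px [ 0.11 -0.   -0.11 -0.01]
t 11.7 [[356.15, 231.52], [265.34, 221.63]]
s,l,tilt [-0.0017  0.0013  0.0042] res px [ 0.09 -0.   -0.09 -0.  ]
```

```bash
cat > sad.py <<'E'
from h import *
from scipy.optimize import minimize
from itertools import product
B=[(-9,9,15,22,0,26),(-9,9,-22,-15,0,26),(-9,9,-22,22,26,34),(-7,7,-7,7,34,70)]
def mask(n,x,y,a):
    m=np.zeros((480*4,640*4),np.uint8); c,s=np.cos(a),np.sin(a)
    for b in B:
        P=[proj(n,[x+(c*p-s*q)/1e3,y+(s*p+c*q)/1e3,r/1e3]) for p,q,r in product(b[:2],b[2:4],b[4:])]
        cv2.fillConvexPoly(m,cv2.convexHull(np.round((np.array(P)+.5)*4).astype(np.int32)),1)
    return cv2.resize(m.astype(np.float32),(640,480),interpolation=cv2.INTER_AREA)
O={}
for n in("scene","top"):
    capture(n); r=outline_of(n,"saddle"); print(n,[(np.round(k["point"]),round(k["conf"],2)) for k in r[:2]]); O[n]=r[0]["pixels"].astype(np.float32)
def cost(q,ns=("scene","top")): return sum(np.abs(mask(n,q[0]/100,q[1]/100,q[2])-O[n]).sum()/O[n].sum() for n in ns)
for ns in(("scene",),("top",),("scene","top")):
    best=min((minimize(cost,[47.5,-32.1,a],(ns,),method="Nelder-Mead",options=dict(initial_simplex=[[47.5,-32.1,a],[47.9,-32.1,a],[47.5,-31.7,a],[47.5,-32.1,a+.15]],maxiter=80)) for a in(.5,.75,1.)),key=lambda r:r.fun)
    print(ns,best.x[:2]/100,"yaw deg",np.degrees(best.x[2]),best.fun)
print(get_obs()["time_s"])
E
python3 sad.py
```

```text
scene [(array([147., 228.]), 0.87)]
top [(array([467., 282.]), 0.67)]Traceback (most recent call last):
  File "sad.py", line 16, in <module>
    best=min((minimize(cost,[47.5,-32.1,a],(ns,),method="Nelder-Mead",options=dict(initial_simplex=[[47.5,-32.1,a],[47.9,-32.1,a],[47.5,-31.7,a],[47.5,-32.1,a+.15]],maxiter=80)) for a in(.5,.75,1.)),key=lambda r:r.fun)
  File "sad.py", line 16, in <genexpr>
    best=min((minimize(cost,[47.5,-32.1,a],(ns,),method="Nelder-Mead",options=dict(initial_simplex=[[47.5,-32.1,a],[47.9,-32.1,a],[47.5,-31.7,a],[47.5,-32.1,a+.15]],maxiter=80)) for a in(.5,.75,1.)),key=lambda r:r.fun)
              ~~~~~~~~^^^^^^^^^^^^^^^^^^^^^^^^^^^^^^^^^^^^^^^^^^^^^^^^^^^^^^^^^^^^^^^^^^^^^^^^^^^^^^^^^^^^^^^^^^^^^^^^^^^^^^^^^^^^^^^^^^^^^^^^^^^^^^^^^^^^^^^^^^^^^^^^^^^^^^^^^^^
    res = _minimize_neldermead(fun, x0, args, callback, bounds=bounds,
                               **options)
    fxe = func(xe)
    fx = function(np.copy(x), *(wrapper_args + args))
  File "sad.py", line 14, in cost
    def cost(q,ns=("scene","top")): return sum(np.abs(mask(n,q[0]/100,q[1]/100,q[2]
[... 199 characters left out ...]
   def cost(q,ns=("scene","top")): return sum(np.abs(mask(n,q[0]/100,q[1]/100,q[2])-O[n]).sum()/O[n].sum() for n in ns)
                                                      ~~~~^^^^^^^^^^^^^^^^^^^^^^^^^^
  File "sad.py", line 8, in mask
    P=[proj(n,[x+(c*p-s*q)/1e3,y+(s*p+c*q)/1e3,r/1e3]) for p,q,r in product(b[:2],b[2:4],b[4:])]
       ~~~~^^^^^^^^^^^^^^^^^^^^^^^^^^^^^^^^^^^^^^^^^^^
  File "h.py", line 13, in proj
    K,T,p=cam(n); c=np.linalg.inv(T)@np.append(P,1); q=K@np.array([c[0],-c[1],-c[2]]); return q[:2]/q[2]
          ~~~^^^
  File "h.py", line 5, in cam
    p=camera_params(n); return np.array(p["mtx"]),np.array(p["pose"]),p
ValueError: time passes only in moves, steps and waits
```

```bash
sed -i 's/^def cam(n):/from functools import lru_cache\n@lru_cache\ndef cam(n):/' h.py; python3 sad.py
```

```text
scene [(array([148., 230.]), 0.82), (array([316., 234.]), 0.33)]
top []Traceback (most recent call last):
  File "sad.py", line 13, in <module>
    capture(n); r=outline_of(n,"saddle"); print(n,[(np.round(k["point"]),round(k["conf"],2)) for k in r[:2]]); O[n]=r[0]["pixels"].astype(np.float32)
                                                                                                                    ~^^^
IndexError: list index out of range
```

```bash
sed -i 's/capture(n); r=outline_of(n,"saddle");/r=[]\n    while not r: capture(n); r=outline_of(n,"saddle")\n   /' sad.py; python3 sad.py; python3 -c "
import cv2;cv2.imwrite('pics/s.png',cv2.resize(cv2.imread('pics/top0.png')[262:302,440:490],(800,640))[:600])"
```

```text
scene [(array([150., 226.]), 0.69)]
top [(array([466., 281.]), 0.72)]
('scene',) [ 0.47399984 -0.32351425] yaw deg 48.833381024730826 0.069212406873703
('top',) [ 0.47478965 -0.32301866] yaw deg 44.90368088857422 0.07967714965343475
('scene', 'top') [ 0.4745544  -0.32309227] yaw deg 45.46636642164605 0.16551005840301514
12.3
```

View pics/s.png

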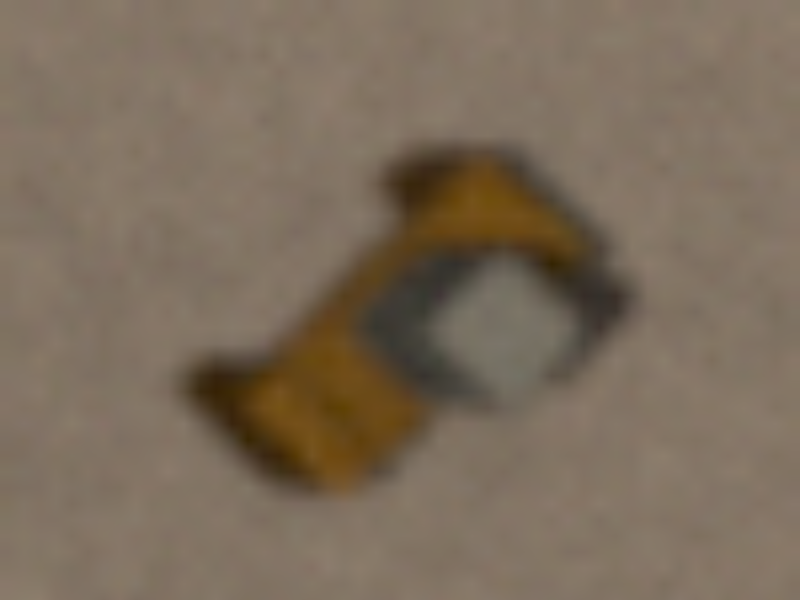

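Run:
```python
from h import *
look(); to([.4745,-.3225,.12],Rt(.768))
```

```text
t 12.35 [[356.08, 231.48], [265.36, 221.64]]
s,l,tilt [-0.0017  0.0012  0.0053] res px [ 0.14 -0.01 -0.14 -0.01]
t 12.35 row [-0.3172, 0.0015, 0.0507] [0.03, 0.0, 27.75]
```

>>> {"op": "drive_tool", "data": {
  "series": [
    [-0.317,0.0015,0,0,0,27.7],
    [-0.317,0.0015,0,0,0,27.7],
    [-0.317,0.0015,0,0,0,27.7],
    [-0.317,0.0015,0,0,0,27.7],
    [-0.317,0.0015,0,0,0,27.7]
  ],
  "hand": 0.3
}}

```text
time_s: 12.85
tool_pos: [0.4923, -0.2597, 0.171]
orientation: [0.0, 0.92, 0.391, 0.0]
ft_force: [0.1, -0.9, 0.3]
finger_gap: 0.0553
grasp_force: 0.0
```

```bash
python3 -c "
from h import *
to([.4745,-.3225,.12],Rt(.768))"
```

```text
t 12.85 row [-0.0576, 0.0307, 0.051] [0.07, -0.03, 0.02]
```

>>> {"op": "drive_tool", "data": {
  "series": [
    [-0.0576,0.0307,0.051,0,0,0],
    [-0.0576,0.0307,0.051,0,0,0],
    [-0.0576,0.0307,0.051,0,0,0],
    [-0.0576,0.0307,0.051,0,0,0],
    [-0.0576,0.0307,0.051,0,0,0]
  ]
}}

```text
time_s: 13.35
tool_pos: [0.4759, -0.3202, 0.1206]
orientation: [0.001, 0.92, 0.391, 0.001]
ft_force: [1.2, 0.0, -0.2]
finger_gap: 0.0557
grasp_force: 0.0
```

```bash
python3 -c "
from h import *
to([.4745,-.3225,.038],Rt(.768))"
```

```text
t 13.35 row [-0.0027, 0.0005, 0.0826] [0.08, -0.05, 0.09]
```

>>> {"op": "drive_tool", "data": {
  "series": [
    [-0.001,0,0.045,0,0,0],
    [-0.001,0,0.082,0,0,0],
    [-0.001,0,0.082,0,0,0],
    [-0.001,0,0.082,0,0,0]
  ]
}}

```text
time_s: 13.75
tool_pos: [0.475, -0.3206, 0.0387]
orientation: [0.0, 0.92, 0.392, 0.0]
ft_force: [1.2, -0.2, 0.2]
finger_gap: 0.0552
grasp_force: 0.0
```

>>> {"op": "drive_tool", "data": {
  "series": [
    [0,0,0,0,0,0],
    [0,0,0,0,0,0],
    [0,0,0,0,0,0],
    [0,0,0,0,0,0],
    [0,0,0,0,0,0]
  ],
  "hand": -1,
  "squeeze": 25
}}

```text
time_s: 14.25
tool_pos: [0.4756, -0.3221, 0.0393]
orientation: [0.001, 0.92, 0.391, 0.001]
ft_force: [-0.0, 0.6, 7.0]
finger_gap: 0.0135
grasp_force: 29.2
```

```bash
python3 -c "
from h import *
look(); r=[]
o=get_obs(); print(o['tool_pos'],o['ft_force'],o['finger_gap'])
to([.4745,-.3225,.038],Rt(.768))"; sed 's/^O={}/O={}/' sad.py | sed 's/("scene","top"):$/("scene",):/; s/for ns in(.*):$/for ns in(("scene",),):/' > sad1.py; python3 sad1.py
```

```text
t 14.3 [[356.12, 231.49], [265.12, 221.88]]
s,l,tilt [-0.0018  0.0015  0.0098] res px [ 0. -0. -0. -0.]
[ 0.47556561 -0.3220526   0.03930987] [-1.17944605 -0.22031953  7.25603153] 0.013042021542208142
t 14.3 row [-0.0011, -0.0005, 0.0013] [0.18, -0.06, 0.05]
scene [(array([150., 232.]), 0.49)]
('scene',) [ 0.47631038 -0.32215112] yaw deg 40.39587006633675 0.6967131495475769
14.4
```

>>> {"op": "drive_tool", "data": {
  "series": [
    [0,0,-0.02,0,0,0],
    [0,0,-0.06,0,0,0],
    [0,0,-0.11,0,0,0],
    [0,0,-0.16,0,0,0],
    [0,0,-0.17,0,0,0]
  ]
}}

```text
time_s: 14.9
tool_pos: [0.4771, -0.3233, 0.2146]
orientation: [0.004, 0.92, 0.391, 0.003]
ft_force: [-0.0, 0.3, -0.1]
finger_gap: 0.0136
grasp_force: 28.4
```

```bash
python3 -c "
from h import *
look(); to([.5624,-.0159,.205],Rt(.285))"
```

```text
t 14.95 [[356.18, 231.49], [265.14, 221.84]]
s,l,tilt [-0.0017  0.0015  0.0091] res px [-0.02  0.    0.02  0.  ]
t 14.95 row [0.2805, -0.1518, 0.0076] [0.55, 0.03, -27.64]
```

>>> {"op": "drive_tool", "data": {
  "series": [
    [0.28,-0.152,0.002,0,0,-27.6],
    [0.28,-0.152,0.002,0,0,-27.6],
    [0.28,-0.152,0.002,0,0,-27.6],
    [0.28,-0.152,0.002,0,0,-27.6],
    [0.28,-0.152,0.002,0,0,-27.6]
  ]
}}

```text
time_s: 15.45
tool_pos: [0.5403, -0.0785, 0.2047]
orientation: [-0.0, 0.8, 0.599, -0.001]
ft_force: [1.1, -1.2, -0.7]
finger_gap: 0.0137
grasp_force: 28.3
```

>>> {"op": "drive_tool", "data": {
  "series": [
    [0,0,0,0,0,0],
    [0,0,0,0,0,0],
    [0,0,0,0,0,0]
  ]
}}

```text
time_s: 15.75
tool_pos: [0.5403, -0.0811, 0.2053]
orientation: [-0.0, 0.801, 0.599, -0.001]
ft_force: [0.7, -0.1, -0.5]
finger_gap: 0.0135
grasp_force: 28.3
```

```bash
python3 -c "
from h import *
look(); to([.5624,-.0159,.205],Rt(.285))"
```

```text
t 15.8 [[356.21, 231.53], [265.08, 221.84]]
s,l,tilt [-0.0018  0.0015  0.0084] res px [-0.06  0.    0.06  0.  ]
t 15.8 row [0.0692, 0.0026, 0.0004] [-0.03, 0.04, -0.12]
```

>>> {"op": "drive_tool", "data": {
  "series": [
    [0.04,0.0026,0,0,0,0],
    [0.0692,0.0026,0,0,0,0],
    [0.0692,0.0026,0.03,0,0,0],
    [0.0692,0.0026,0.07,0,0,0],
    [0.0692,0.0026,0.07,0,0,0]
  ]
}}

```text
time_s: 16.3
tool_pos: [0.5588, -0.016, 0.1313]
orientation: [-0.003, 0.801, 0.599, -0.004]
ft_force: [-1.5, -0.2, -1.7]
finger_gap: 0.0133
grasp_force: 28.2
```

>>> {"op": "drive_tool", "data": {
  "series": [
    [0,0,0,0,0,0],
    [0,0,0,0,0,0],
    [0,0,0,0,0,0],
    [0,0,0,0,0,0]
  ]
}}

```text
time_s: 16.7
tool_pos: [0.5642, -0.0151, 0.1378]
orientation: [0.001, 0.801, 0.599, 0.001]
ft_force: [0.6, 0.3, -0.7]
finger_gap: 0.0135
grasp_force: 28.2
```

Run:
```python
from h import *
look("pics/full.png"); to([.5624,-.0159,.135],Rt(.285))
o=get_obs(); print(o["tool_pos"],o["ft_force"])
img=cv2.imread("pics/full.png"); p=proj("scene",o["tool_pos"]-[0,0,.0393]); q=proj("scene",o["tool_pos"]+[0,0,.0307]);print(p,q)
# predicted saddle wireframe if centred in grip
from itertools import product
C=R.from_quat(o["orientation"],scalar_first=True).as_matrix(); b=img[170:300,240:400]; b=cv2.resize(b,(736,598)).copy()
for z in(0,34):
  P=[(proj("scene",o["tool_pos"]+C[:,0]*x/1e3+C[:,1]*y/1e3+np.array([0,0,(z-39.3)/1e3]))-[240,170]+.5)*4.6 for x,y in((-9,-22),(-9,22),(9,22),(9,-22))]
  cv2.polylines(b,[np.round(P).astype(np.int32)],True,(0,0,255),1)
cv2.imwrite("pics/w.png",b)
```

```text
t 16.75 [[356.17, 231.54], [265.35, 221.57]]
s,l,tilt [-0.0017  0.0012  0.0026] res px [ 0.09 -0.   -0.09 -0.  ]
t 16.75 row [-0.0013, -0.0012, 0.0025] [0.15, -0.03, -0.04]
[ 0.56390119 -0.0149652   0.13747991] [-0.30096166  0.29402265 -0.90258917]
[312.51690268 229.31066415] [312.86637979 207.83684074]
```

View pics/w.png

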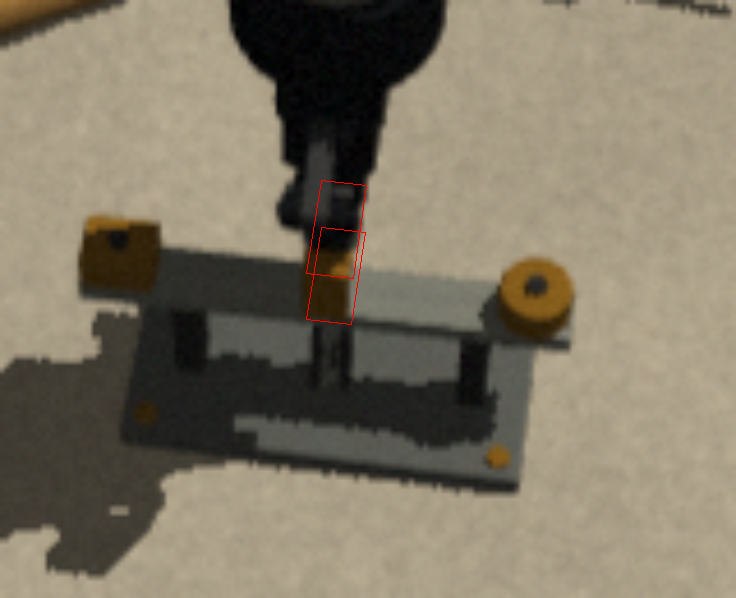

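>>> {"op": "drive_tool", "data": {
  "series": [
    [-0.001,-0.001,0.01,0,0,0],
    [-0.001,-0.001,0.02,0,0,0],
    [-0.001,-0.001,0.027,0,0,0],
    [-0.001,-0.001,0.031,0,0,0],
    [-0.001,-0.001,0.033,0,0,0]
  ]
}}

```text
time_s: 17.25
tool_pos: [0.5613, -0.0154, 0.1023]
orientation: [-0.0, 0.8, 0.599, -0.0]
ft_force: [-0.1, -1.1, 0.1]
finger_gap: 0.0138
grasp_force: 28.2
```

>>> {"op": "drive_tool", "data": {
  "series": [
    [0,0,0,0,0,0],
    [0,0,0,0,0,0],
    [0,0,0,0,0,0]
  ]
}}

```text
time_s: 17.55
tool_pos: [0.5622, -0.0155, 0.1036]
orientation: [0.0, 0.801, 0.599, 0.0]
ft_force: [-0.1, 1.1, -0.4]
finger_gap: 0.0136
grasp_force: 28.2
```

```bash
python3 -c "
from h import *
look(); meas(4); to([.5624,-.0159,.0983],Rt(.285))"
```

```text
t 17.6 [[356.18, 231.5], [265.36, 221.63]]
s,l,tilt [-0.0017  0.0012  0.0046] res px [ 0.09 -0.   -0.09 -0.  ]
t 17.8 tcp [ 0.5619 -0.0155  0.1034] s 0.001 lat 0.0007 F [-0.01  0.03 -0.87] M [-0.002  0.018 -0.001] M.v -0.007 Mk.v -0.008 pitch -0.0 yaw 0.286 gap 0.0134
t 17.8 row [-0.0003, 0.0006, 0.0051] [0.05, 0.0, -0.03]
```

>>> {"op": "drive_tool", "data": {
  "series": [
    [0,0.0004,0.001,0,0,0],
    [0,0.0004,0.002,0,0,0],
    [0,0.0004,0.003,0,0,0],
    [0,0.0004,0.0036,0,0,0],
    [0,0.0004,0.0036,0,0,0]
  ]
}}

```text
time_s: 18.3
tool_pos: [0.5621, -0.0156, 0.0994]
orientation: [0.0, 0.801, 0.599, 0.0]
ft_force: [-0.9, 0.2, -1.3]
finger_gap: 0.0135
grasp_force: 28.2
```

>>> {"op": "drive_tool", "data": {
  "series": [
    [0,0,0.0003,0,0,0],
    [0,0,0.0005,0,0,0],
    [0,0,0.0005,0,0,0]
  ]
}}

```text
time_s: 18.6
tool_pos: [0.5622, -0.0156, 0.0991]
orientation: [0.0, 0.8, 0.599, 0.0]
ft_force: [0.4, -0.3, -1.0]
finger_gap: 0.0136
grasp_force: 28.2
```

```bash
python3 -c "
from h import *
look(); meas(4)"
```

```text
t 18.65 [[356.25, 231.56], [265.36, 221.58]]
s,l,tilt [-0.0017  0.0012  0.0023] res px [ 0.06 -0.   -0.06 -0.  ]
t 18.85 tcp [ 0.5622 -0.0156  0.0991] s 0.0009 lat 0.001 F [ 0.33 -0.24 -0.35] M [-0.011 -0.002  0.016] M.v -0.01 Mk.v -0.007 pitch -0.0 yaw 0.285 gap 0.0135
```

>>> {"op": "drive_tool", "data": {
  "series": [
    [0,0,0.0002,0,0,0],
    [0,0,0.0004,0,0,0],
    [0,0,0.0004,0,0,0],
    [0,0,0.0004,0,0,0]
  ]
}}

```text
time_s: 19.25
tool_pos: [0.5622, -0.0156, 0.0987]
orientation: [0.0, 0.801, 0.599, 0.0]
ft_force: [0.2, -0.3, -1.1]
finger_gap: 0.0132
grasp_force: 28.2
```

```bash
python3 -c "
from h import *
look(); meas(4)"
```

```text
t 19.3 [[356.15, 231.51], [265.35, 221.64]]
s,l,tilt [-0.0017  0.0012  0.0046] res px [ 0.1 -0.  -0.1 -0. ]
t 19.5 tcp [ 0.5622 -0.0156  0.0987] s 0.0009 lat 0.001 F [ 0.03  0.12 -0.34] M [-0.    -0.011 -0.027] M.v 0.003 Mk.v -0.0 pitch -0.0 yaw 0.286 gap 0.0137
```

>>> {"op": "drive_tool", "data": {
  "series": [
    [0,0,0.0002,0,0,0],
    [0,0,0.0004,0,0,0],
    [0,0,0.0004,0,0,0]
  ]
}}

```text
time_s: 19.8
tool_pos: [0.5622, -0.0156, 0.0983]
orientation: [0.0, 0.801, 0.599, 0.0]
ft_force: [0.9, 0.4, -0.6]
finger_gap: 0.0134
grasp_force: 28.4
```

>>> {"op": "drive_tool", "data": {
  "series": [
    [0,0,0.0002,0,0,0],
    [0,0,0.0004,0,0,0],
    [0,0,0.0004,0,0,0]
  ]
}}

```text
time_s: 20.1
tool_pos: [0.5623, -0.0155, 0.0982]
orientation: [0.0, 0.8, 0.599, 0.0]
ft_force: [-1.8, 0.6, 4.9]
finger_gap: 0.0133
grasp_force: 28.9
```

```bash
python3 -c "
from h import *
look(); meas(4)"
```

```text
t 20.15 [[356.09, 231.81], [265.31, 221.58]]
s,l,tilt [-0.0019  0.0015 -0.0026] res px [ 0.11 -0.   -0.11 -0.01]
t 20.35 tcp [ 0.5623 -0.0156  0.0983] s 0.001 lat 0.0011 F [-2.03  0.06  5.74] M [0.075 0.463 0.005] M.v -0.063 Mk.v -0.045 pitch 0.0 yaw 0.285 gap 0.0137
```

>>> {"op": "drive_tool", "data": {
  "series": [
    [0,0,-0.0002,0,0,0],
    [0,0,-0.0004,0,0,0],
    [0,0,-0.0004,0,0,0]
  ]
}}

```text
time_s: 20.65
tool_pos: [0.5623, -0.0156, 0.0983]
orientation: [0.0, 0.801, 0.599, 0.0]
ft_force: [-1.3, 1.0, 2.2]
finger_gap: 0.0133
grasp_force: 28.7
```

```bash
python3 -c "
from h import *
look(); meas(4)"
```

```text
t 20.7 [[356.13, 231.79], [265.38, 221.52]]
s,l,tilt [-0.0019  0.0014 -0.0036] res px [ 0.12 -0.   -0.12 -0.01]
t 20.9 tcp [ 0.5623 -0.0156  0.0983] s 0.001 lat 0.001 F [-0.76  0.34  2.57] M [ 0.09   0.209 -0.002] M.v 0.026 Mk.v 0.026 pitch -0.0 yaw 0.285 gap 0.0136
```

>>> {"op": "drive_tool", "data": {
  "series": [
    [0,0,-0.0003,0,0,0],
    [0,0,-0.0003,0,0,0],
    [0,0,-0.0003,0,0,0],
    [0,0,-0.0003,0,0,0]
  ]
}}

```text
time_s: 21.3
tool_pos: [0.5621, -0.0156, 0.0984]
orientation: [0.0, 0.801, 0.599, -0.0]
ft_force: [-0.8, 0.0, -0.4]
finger_gap: 0.0135
grasp_force: 28.3
```

>>> {"op": "drive_tool", "data": {
  "series": [
    [0,0,0,0,0,0],
    [0,0,0,0,0,0],
    [0,0,0,0,0,0],
    [0,0,0,0,0,0],
    [0,0,0,0,0,0]
  ],
  "hand": -0.3
}}

```text
time_s: 21.8
tool_pos: [0.5623, -0.0156, 0.0986]
orientation: [0.0, 0.8, 0.599, 0.0]
ft_force: [-0.7, 0.8, -0.7]
finger_gap: 0.0298
grasp_force: 0.0
```

```bash
python3 -c "
from h import *
look('pics/f2.png'); to([.5624,-.0159,.2],Rt(.285))"
```

```text
t 21.85 [[356.04, 231.55], [265.33, 221.63]]
s,l,tilt [-0.0018  0.0013  0.0036] res px [ 0.15 -0.01 -0.15 -0.01]
t 21.85 row [-0.0002, 0.0003, -0.1014] [0.04, 0.0, -0.03]
```

Released and level. Now withdrawing straight up, slowly at first.

>>> {"op": "drive_tool", "data": {
  "series": [
    [0,0,-0.01,0,0,0],
    [0,0,-0.03,0,0,0],
    [0,0,-0.06,0,0,0],
    [0,0,-0.1,0,0,0],
    [0,0,-0.13,0,0,0]
  ]
}}

```text
time_s: 22.35
tool_pos: [0.5625, -0.0156, 0.2317]
orientation: [0.001, 0.801, 0.599, 0.001]
ft_force: [0.4, 0.3, -0.4]
finger_gap: 0.0298
grasp_force: 0.0
```

>>> {"op": "drive_tool", "data": {
  "series": [
    [-0.05,-0.05,0,0,0,0],
    [-0.1,-0.1,0,0,0,0],
    [-0.15,-0.12,0,0,0,0],
    [-0.2,-0.12,0,0,0,0],
    [-0.2,-0.12,0,0,0,0]
  ]
}}

```text
time_s: 22.85
tool_pos: [0.389, -0.1749, 0.2296]
orientation: [0.001, 0.8, 0.599, 0.0]
ft_force: [0.6, -0.1, -0.8]
finger_gap: 0.03
grasp_force: 0.0
```

>>> {"op": "drive_tool", "data": {
  "series": [
    [0,0,0,0,0,0],
    [0,0,0,0,0,0],
    [0,0,0,0,0,0],
    [0,0,0,0,0,0],
    [0,0,0,0,0,0]
  ]
}}

```text
time_s: 23.35
tool_pos: [0.3912, -0.1728, 0.2285]
orientation: [0.0, 0.8, 0.6, 0.0]
ft_force: [0.1, -0.3, -0.4]
finger_gap: 0.0299
grasp_force: 0.0
```

Run:
```python
from h import *
look("pics/f3.png"); a=cv2.imread("pics/f3.png")[180:280,240:380]; t=capture("top"); cv2.imwrite("pics/f3t.png",t)
cv2.imwrite("pics/fin.png",np.hstack([cv2.resize(a,(420,300)),cv2.resize(t[190:290,250:390-16],(372,300))]))
# expected saddle bridge point & post top at knife
for z in(.093,.129): print(proj("scene",[.5622,-.0165,z]),proj("top",[.5622,-.0165,z]))
for n in("scene","top"):
    for k in("saddle","saddle_seat"):
        r=landmark_of(n,k); print(n,k,[(x["point"],round(x["conf"],2)) for x in r[:2]],"exp",proj(n,[.5622,-.0165,.085-(.026 if k=="saddle" else 0)]))
print(get_obs()["tool_pos"])
```

```text
t 23.4 [[356.12, 231.54], [265.15, 221.81]]
s,l,tilt [-0.0018  0.0015  0.0076] res px [ 0.02 -0.   -0.02 -0.  ]
[311.52647271 230.14494243] [312.25860396 231.86356342]
[311.6720953  219.47713903] [312.06630508 230.44100936]
scene saddle [([313.9, 233.8], 0.66), ([311.4, 238.9], 0.54)] exp [311.39619876 239.68835803]
scene saddle_seat [([310.7, 237.2], 0.76)] exp [311.49520713 232.43535025]
top saddle [([314.5, 234.3], 0.67)] exp [312.426638   233.10661544]
top saddle_seat [([311.8, 231.6], 0.53)] exp [312.29927095 232.16440239]
[ 0.39081213 -0.17345094  0.22848216]
```

View pics/fin.png

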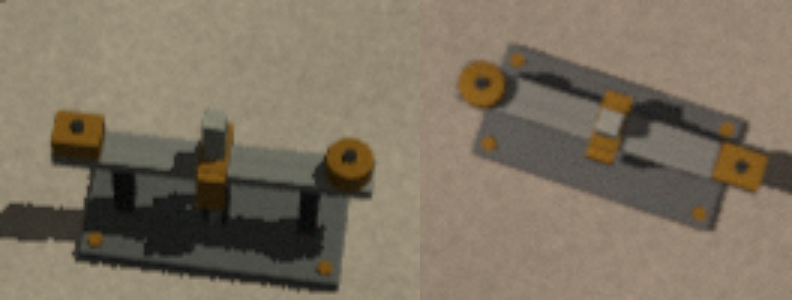

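The saddle sits upright at mid-stand: post top at about (313,231) in the top view against (312,230) expected, so within 2 mm. The bar is level and nothing is touching it.

```bash
python3 -c "
from h import *
look(); print(sign_off())"
```

```text
t 23.7 [[356.1, 231.54], [265.21, 221.84]]
s,l,tilt [-0.0017  0.0015  0.0081] res px [ 0.06 -0.   -0.06 -0.  ]
the job is handed in; nothing more can be done
None
```

The bar balances level on the knife edge (tilt about 0.01 rad) with the saddle sitting upright on it within about 2 mm of the knife's middle, the robot clear, and the job handed in at 23.7 s; no verdict was returned. While I slid it, the bar may have lifted off the edge by a fraction of a millimetre.

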